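# Rock the pendulum angle gauge on a bowed chair rail to the set mark and hold it

## Robot

A 6-joint arm with a two-finger parallel gripper is mounted at the origin on the work surface. World frame = base frame: x ahead of the robot, y to its left, z up, the work surface at z = 0. Lengths are in m, angles in degrees, forces in N, time in s.
With the tool pointing down it reaches from about 0.4 to 0.825 m from the base axis. Payload 7 kg.
Tool frame: the origin (TCP) lies on the centre line of the jaws, within the pads' length; the fingertips stand 11 mm ahead of it and the grasp point (between the pads) lies 8 mm behind it; z points along the fingers, y is the line along which they close (so a half turn about z gives the same grasp; the last joint's range is limited). The gripper opens to 88 mm and grips with 3 to 60 N. Pads are 19 mm wide; open, the fingers measure 130 mm over their backs; the gripper's body (78 mm by 193 mm) begins 47 mm behind the grasp point.
Start: joints at [-47.722, 20.546, 0.682, 0, -70.136, -16.507], TCP at [0.293, -0.608, 0.238] pointing down, gripper open.
Joint ranges: [-176.03, 176.03], [-82.01, 121.73], [-58.28, 71.71], [-173.87, 95.51], [-174.79, -0.11], [-173.66, 173.66]. Speed limits (degrees/s): [136.94, 136.94, 172.46, 180, 180, 180].

## Interface

Orientations are given as [roll, pitch, yaw] about the fixed x, y, z axes, in that order (R = Rz(yaw) Ry(pitch) Rx(roll)).
In Python, from plant import r, capture, camera_model, job gives the robot as it stands.
- The arm moves only by the tool drive_tool, never from a script. Its argument "increments" is a list that holds one entry, the list of rows, each a list of 5 numbers: the gripper's target within -1 to 1 (fully open at 1, half-way at 0, shut at -1), then the shift along the tool's x, y, z scaled (see below), then the turn about the tool's z scaled (see below). In form: [[[gripper, tx, ty, tz, roll], ...]]. A call has 1 to 5 rows; each row is the pose to reach, as a shift and turn from the pose commanded when the call began, along the tool's axes at that moment, turning the shorter way round; what a row does not reach only later rows make up. The controller multiplies each number of a shift by 120 mm and each number of a turn by 360 degrees. A row lasts 1/8 s, in which the tool goes at most 62.5 mm and 10.7 degrees, less where a joint would pass 70% of its speed; a pose out of reach is approached as far as the arm can. A call with a number of a shift or a turn outside -1 to 1 is refused whole. A call with a gripper value outside its range is refused whole. The fingers move at their own pace and stop on an object; "squeeze" is the grip in N (left out, the last holds). Time passes only in rows, so rows that repeat a pose let the fingers close. It gives the time, the measured TCP pose, the force, the opening and the grip force at its end, in the units of the state.
- r.get_state(): the state, without advancing time (a new reading comes with each control period).
- capture(name): name is "scene" or "top" or "wrist"; returns the picture (384x512x3 uint8, red, green, blue); there is no depth.
- camera_model(name): a dict with "camera_matrix" (3x3 intrinsics, pixels), "k1" (the pictures are not rectified: a ray, as slopes to the right and down, at radius r is drawn at 1 + k1 r^2 times it, then the intrinsics apply), "rvec" (rotation vector, rad) and "tvec" (3), from world to camera coordinates, as OpenCV has them. Camera axes: x right, y down, z forward; pixel columns grow to the right and rows downward; lengths in m; the calibration is good to about 2 mm. A picture is of the moment at which its call begins: read the wrist's pose just before it. camera_model takes no time and is no camera call; for the wrist camera it gives the pose at the moment of the call.
- job.close_job(): hands the job in; it is judged then, once.
The state is a dict: "time_s": time; "joints": joint angles; "qd": joint speeds; "joint_torque": joint torques, N m; "tcp_pos": TCP position; "eef_rot": TCP orientation; "contact_force": force on the tool from outside, world axes, zero at the start; "moment": the same for the moment, N m; "gripper_width": finger opening in m; "gripper_force": force on a finger pad.
Only numpy, scipy, OpenCV 4.12 (cv2) and the standard library are available. Lean on these libraries where they do the work, as an engineer would, in place of code of your own. Each camera call takes 0.05 s, during which the arm holds its last target. There are 200 camera calls.

## Task

Pick up the pendulum angle gauge by the grip on its top, set the underside of its base on the rounded top edge of the chair rail clamped in the vice, squarely along the rail, and rock it over the curve until its swinging pointer comes to rest on the gauge's marker tab. The middle part of the base must be what touches the wood. Finish while still holding the gauge there, steady and in contact with the rail, so that the spot can be pencilled in, and leave the other things on the bench where they are.

Things in the scene. Friction and masses are not known exactly. Their poses are not given: they have to be found in the camera images.
- gauge: loose pendulum angle gauge, 0.36 kg, standing upright: flat aluminium base 36 (x) x 104 (y) x 14 mm, on it a square black case 100 wide (y), 26 thick (x -12 to +14), top at z = 114 mm, round white dial, grip block on top. Origin: centre of the base's underside. x: out of the dial (roughly world +x at the start, within 0.4 rad), y: along the base, z: up
- gauge_grip (a point): the place to grasp the gauge: the centre of its grip block, which is 24 (x) x 28 (y) x 45 mm high, standing on the middle of the case's top from z = 114 to 159 mm; this point is at z = 138 mm in the gauge's frame, with the gauge's axes
- pointer (a joint): angle of the dark pendulum pointer, pivoted in the dial 64 mm above the underside, 38 mm long; it hangs freely and swings about 2 s after a jolt. 0: along the gauge's -z (gauge upright); positive: tip towards the gauge's +y. With the grip leaned towards +y by some angle, it settles at that angle
- marker (a joint): angle at which the marker is set, zero and sign as pointer: a dark tab 5 x 10 mm at the dial's rim, to the +y side of its bottom, 0.12 to 0.38 rad. It stays where it is in the gauge
- pointer_tip (a point): tip of the pointer, 38 mm from its pivot
- marker_mid (a point): point of the marker tab over which the pointer's tip must stand, also 38 mm from the pivot
- rail: fixed chair rail, a light wooden blank upright in the vice: 44 mm thick (x), 190 mm long (y), 90 mm high in the middle, 53 mm at its ends; its top edge is a convex arc of 140 mm radius seen along x. Origin: centre of its underside, 28 mm above the bench. x: across its thickness, y: along it (within 0.3 rad of world y), z: up
- rail_arc (a point): centre of the arc of the rail's top edge: 140 mm below the crown (22 mm below the bench top), at mid-thickness; axes of the rail. At slope A from the crown the edge lies 140 mm from here in direction (0, sin A, cos A) of these axes
- rail_crown (a point): highest point of the rail's top edge, 118 mm above the bench, in the middle of its thickness
- vice: the grey drill-press vice, fixed, that holds the rail: 190 x 100 mm base, jaws up to 64 mm above the bench, screw and cross handle out to 155 mm on its -x side. Origin: on the bench below the rail's middle, same axes as the rail
- jar: loose glass jar with a lid, 68 mm across, 95 mm high, standing; origin under its middle. Leave alone
- offcut: loose joist offcut, 90 x 150 x 45 mm high, lying beyond the vice; origin under its middle. Leave alone
- hammer: loose hammer lying on the bench, about 260 mm long; origin on the bench under the middle of its length. Leave alone
- tape: loose roll of masking tape lying flat, 100 mm across, 36 mm high; origin under its middle. Leave alone
- spool: loose thread spool, 56 mm across, 78 mm high, standing; origin under its middle. Leave alone
- mug: loose white mug, 80 mm across, 85 mm high; origin under its middle. Leave alone
- bottle: loose bottle, 72 mm across, 210 mm high; origin under its middle. Leave alone
- carton: loose drink carton, 70 x 70 x 209 mm high; origin under its middle. Leave alone
Things that resemble listed ones, but are neither listed nor needed, are in the scene too. Of the things like the gauge, leave any that is red or yellow; of the rest the larger one is meant.

How it is judged (in metres and radians):
At the end, for the whole second after the job is handed in: gauge still gripped and still; base touching the rail's curved top within about 30 mm of the base's middle, within 12 mm of mid-thickness, square along the rail within 0.2 rad; pointer at rest with its tip within 2.5 mm of the middle of the marker tab (contact force between gauge and the fingers above 2 N and contact force between gauge and rail above 0.3 N and height (world z) of gauge_grip above 0.22 m and distance between pointer_tip and marker_mid below 0.0025 m and velocity of joint pointer between -0.25 and 0.25 rad/s and linear speed of gauge below 0.01 m/s and distance between gauge and rail_arc below 0.1435 m and x of gauge in the frame of rail between -0.012 and 0.012 m and angle between the x axis of gauge and the x axis of rail, either way round below 0.2 rad); the arm keeps its last pose, push and grip.
It fails at once if another thing on the bench is shifted by more than 30 mm (distance of any of jar, offcut, hammer, tape, spool, mug, bottle, carton from where it was at the start of the episode above 0.03 m).
It also fails if it takes over 43 s, if anything falls off the work surface, if the arm or the gripper's body presses on something with over 40 N, if the wrist force passes 120 N, or if a joint passes its speed limit or range.

## Working session

There is one attempt and no reset: what is moved stays moved. The work goes in short steps, Python scripts to look and compute and a tool call to move; the robot and the scene stay as the last step left them, time stands still between calls to the robot, and variables do not carry over. Pictures are saved under pics/ and viewed, at most 10 in all, crops included, and the job is handed in when it is done.

Besides the shell and the picture viewer there is one more tool, called after "Call:" by a JSON object that holds its "op" and its "data", one argument or row to a line. drive_tool: Moves the arm, as the interface text tells. Its arguments: {"type":"object","properties":{"increments":{"type":"array"},"squeeze":{"type":"number"}},"required":["increments"]}

```bash
mkdir -p pics; ls
cat > h.py <<'E'
import numpy as np, cv2
from plant import r, capture, camera_model, job
from scipy.spatial.transform import Rotation as Ro
def cam(n):
    m=camera_model(n); K=np.array(m["camera_matrix"],float); R=cv2.Rodrigues(np.array(m["rvec"],float))[0]; t=np.array(m["tvec"],float).ravel()
    return K,float(m["k1"]),R,t
def ray(c,p):
    K,k,R,t=c; p=np.atleast_2d(p).astype(float)
    d=(p-K[:2,2])/[K[0,0],K[1,1]]; s=d.copy()
    for _ in range(20): s=d/(1+k*(s**2).sum(1,keepdims=True))
    v=np.c_[s,np.ones(len(s))]@R; return -R.T@t, v
def onz(c,p,z):
    o,v=ray(c,p); return o+v*((z-o[2])/v[:,2:3])
def proj(c,X):
    K,k,R,t=c; q=np.atleast_2d(X)@R.T+t; s=q[:,:2]/q[:,2:]; s=s*(1+k*(s**2).sum(1,keepdims=True)); return s*[K[0,0],K[1,1]]+K[:2,2]
def save(n,im): cv2.imwrite("pics/"+n+".png",im[...,::-1])
def inc(target,yaw=None):
    "tool-frame shift /120mm from current to world TCP target"
    s=r.get_state(); R=Ro.from_euler('xyz',s["eef_rot"],degrees=True).as_matrix()
    return (R.T@(np.array(target)-s["tcp_pos"]))/0.12
E
python3 - <<'E'
from h import *
np.set_printoptions(precision=4,suppress=True)
a=capture("scene");b=capture("top")
np.save("a.npy",a);np.save("b.npy",b)
save("s0",cv2.resize(a,(800,600),interpolation=cv2.INTER_CUBIC));save("t0",cv2.resize(b,(800,600),interpolation=cv2.INTER_CUBIC))
for n in("scene","top"):
    K,k,R,t=cam(n);print(n,K[0,0],k,-R.T@t,R)
print(r.get_state())
E
```

```text
pics
scene 446.722438792603 0.027594943486285838 [1.3328 0.5912 0.9618] [[-0.5744  0.8185 -0.0037]
 [ 0.5422  0.3771 -0.7509]
 [-0.6132 -0.4334 -0.6604]]
top 414.1407066609283 -0.018620141890072796 [0.4273 0.0289 1.5964] [[-0.0126 -0.9999  0.0067]
 [-0.9982  0.0122 -0.058 ]
 [ 0.0579 -0.0074 -0.9983]]
{'time_s': 0.1, 'joints': array([-47.7222,  20.5869,   0.6396,  -0.0153, -70.1375, -16.5088]), 'qd': array([ 0.0291, -0.1062,  0.0974,  0.0401, -0.0205,  0.0113]), 'joint_torque': array([ -0.0025, -58.4163,  29.3754,   7.0155,   0.0102,  -0.0001]), 'tcp_pos': array([ 0.2933, -0.6075,  0.2367]), 'eef_rot': array([ 179.9146,   -0.0103, -154.2362]), 'contact_force': array([ 0.9451, -0.0948,  0.1935]), 'moment': array([-0.0066, -0.003 , -0.043 ]), 'gripper_force': 0.0, 'gripper_width': 0.08768615207477545}
```

View pics/s0.png

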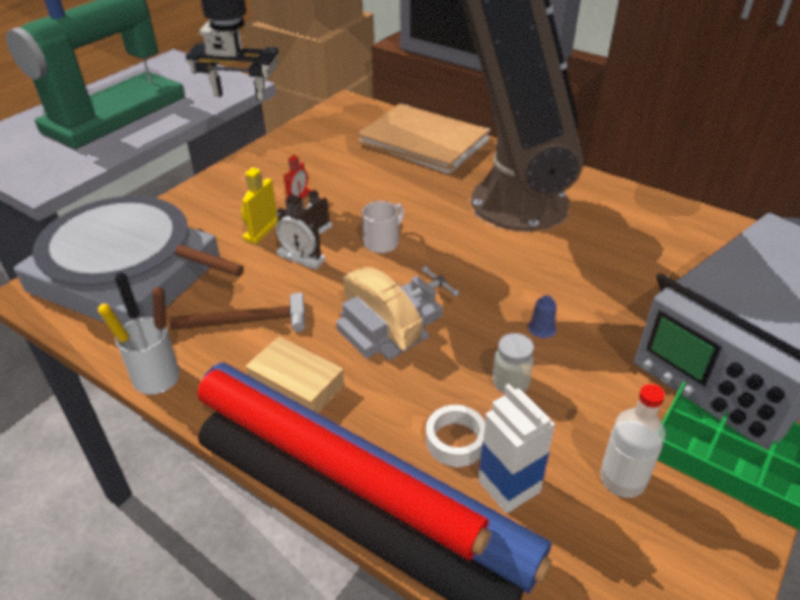

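View pics/t0.png

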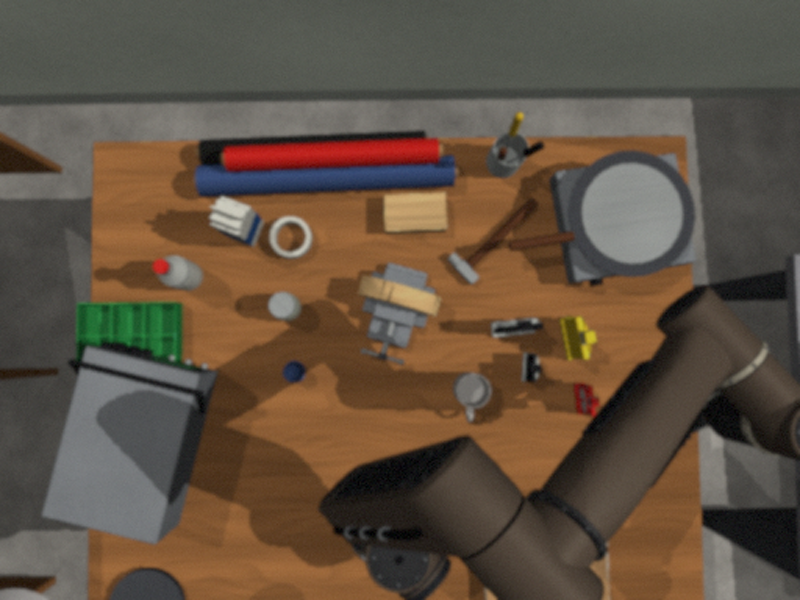

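Run:
```python
from h import *
np.set_printoptions(precision=4,suppress=True)
a=np.load("a.npy");b=np.load("b.npy")
def crop(im,x,y,w,h): return cv2.resize(im[y:y+h,x:x+w],(400,300),interpolation=cv2.INTER_CUBIC)
g=np.vstack([np.hstack([crop(a,164,110,60,45+0),crop(a,210,160,80,60)]),np.hstack([crop(b,305,190,60,45),crop(b,220,160,80,60)])])
save("c1",g)
c=cam("top"); s=.64
for n,p,z in [("gauge top",(516,327),.12),("small",(531,368),.08),("yellow",(577,338),.1),("crown",(400,296),.118),("mug",(473,390),.085),("hamhead",(463,267),.02)]:
    print(n,onz(c,np.array(p)*s,z)[0])
```

```text
gauge top [ 0.4631 -0.2798  0.12  ]
small [ 0.3677 -0.3211  0.08  ]
yellow [ 0.4363 -0.4253  0.1   ]
crown [ 0.5375 -0.0156  0.118 ]
mug [ 0.3187 -0.1834  0.085 ]
hamhead [ 0.6142 -0.1741  0.02  ]
```

View pics/c1.png

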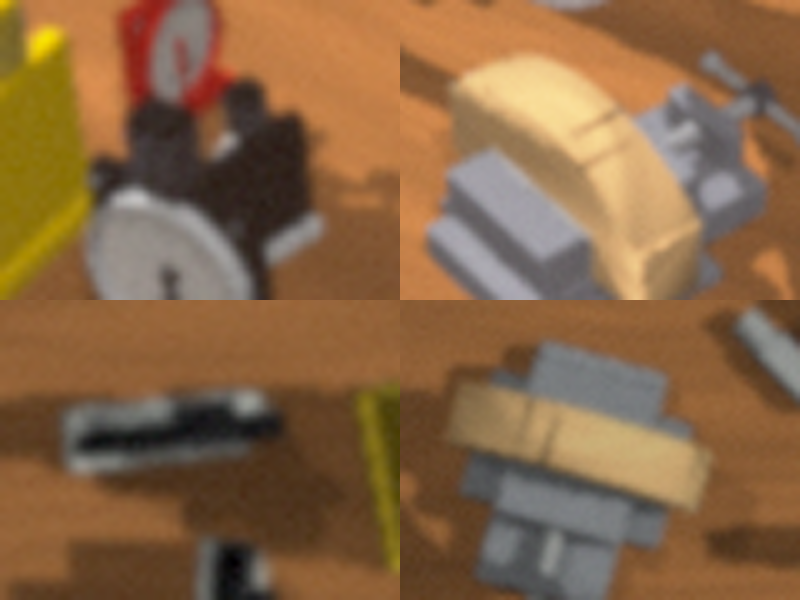

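Run:
```python
from h import *
np.set_printoptions(precision=3,suppress=True)
print(inc([.462,-.28,.31]))
```

```text
[-2.453  1.848 -0.608]
```

Call:
{"op": "drive_tool", "data": {
  "increments": [
    [[1,-0.5,0.38,-0.6,-0.06],[1,-1,0.76,-0.6,-0.09],[1,-1,0.76,-0.6,-0.14],[1,-1,0.76,-0.6,-0.14]]
  ]
}}

```text
time_s: 0.6
tcp_pos: [0.3635, -0.4714, 0.3112]
eef_rot: [-179.9, -0.0, -110.7]
contact_force: [-0.6, -0.9, 0.9]
gripper_width: 0.0878
gripper_force: 0.0
```

Run:
```python
from h import *
np.set_printoptions(precision=3,suppress=True)
print(inc([.462,-.28,.31]),r.get_state()["eef_rot"],r.get_state()["tcp_pos"])
```

```text
[-1.782 -0.204  0.01 ] [-179.85    -0.02  -110.707] [ 0.363 -0.471  0.311]
```

Call:
{"op": "drive_tool", "data": {
  "increments": [
    [[1,-0.5,-0.05,0,-0.03],[1,-1,-0.1,0,-0.048],[1,-1,-0.1,0,-0.048]]
  ]
}}

```text
time_s: 0.98
tcp_pos: [0.418, -0.3631, 0.3096]
eef_rot: [-180.0, 0.0, -93.6]
contact_force: [-0.1, -1.0, 0.1]
gripper_width: 0.0875
gripper_force: 0.0
```

Run:
```python
from h import *
np.set_printoptions(precision=3,suppress=True)
print(inc([.462,-.28,.31]),r.get_state()["eef_rot"],r.get_state()["tcp_pos"])
```

```text
[-0.714 -0.322 -0.003] [-179.974    0.029  -93.644] [ 0.418 -0.363  0.31 ]
```

Call:
{"op": "drive_tool", "data": {
  "increments": [
    [[1,-0.4,-0.17,0,0],[1,-0.65,-0.32,0,0],[1,-0.65,-0.32,0,0],[1,-0.65,-0.32,0,0]]
  ]
}}

```text
time_s: 1.48
tcp_pos: [0.46, -0.2913, 0.3093]
eef_rot: [180.0, 0.0, -94.0]
contact_force: [0.1, -0.6, 0.6]
gripper_width: 0.0876
gripper_force: 0.0
```

Run:
```python
from h import *
np.set_printoptions(precision=4,suppress=True)
s=r.get_state();c=cam("wrist");a=capture("wrist");np.save("w.npy",a);np.save("wc.npy",np.array(c,dtype=object),allow_pickle=True)
print(s["tcp_pos"],s["eef_rot"],-c[2].T@c[3],c[2])
save("w1",cv2.resize(a,(800,600)))
```

```text
[ 0.46   -0.2913  0.3093] [179.9635   0.0008 -93.9944] [ 0.4546 -0.3558  0.4561] [[-0.9976  0.0695  0.0008]
 [ 0.0676  0.9674  0.2441]
 [ 0.0162  0.2436 -0.9697]]
```

View pics/w1.png

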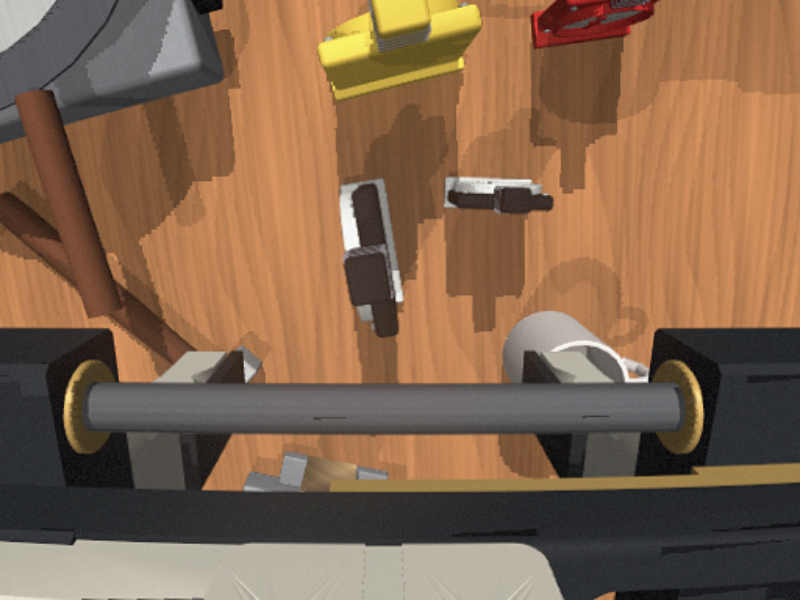

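Run:
```python
from h import *
np.set_printoptions(precision=4,suppress=True)
c=np.load("wc.npy",allow_pickle=True)
g=onz(c,np.array([(345,253),(384,247),(390,300),(352,306)])*.64,.159);print(g,g.mean(0))
e=onz(c,np.array([(369,183),(387,334)])*.64,.114);print(e,e.mean(0))
d=e[1]-e[0];print(np.linalg.norm(d),np.degrees(np.arctan2(-d[0],d[1])))
b=onz(c,np.array([(341,186),(383,180),(402,300)])*.64,.014);print(b)
# rail from top view
t=cam("top");f=lambda p:(np.array(p)-[400,300])*.2+[220,160]
q=onz(t,[f((462,380)),f((712,455)),f((695,510)),f((447,440))],.081);print(q,q.mean(0))
for i,j in((0,1),(3,2)):
    d=q[i]-q[j];print(np.linalg.norm(d),np.degrees(np.arctan2(-d[0],d[1])))
```

```text
[[ 0.4787 -0.3102  0.159 ]
 [ 0.4568 -0.312   0.159 ]
 [ 0.4555 -0.2815  0.159 ]
 [ 0.4773 -0.2795  0.159 ]] [ 0.4671 -0.2958  0.159 ]
[[ 0.4636 -0.3462  0.114 ]
 [ 0.4591 -0.247   0.114 ]] [ 0.4614 -0.2966  0.114 ]
0.0992209423110225 2.6137550859856478
[[ 0.489  -0.3426  0.014 ]
 [ 0.4548 -0.3449  0.014 ]
 [ 0.4457 -0.2445  0.014 ]]
[[ 0.5908  0.0693  0.081 ]
 [ 0.5333 -0.1136  0.081 ]
 [ 0.4931 -0.1004  0.081 ]
 [ 0.5467  0.0808  0.081 ]] [ 0.541 -0.016  0.081]
0.19172359487464669 -17.44737780513695
0.18896621352112575 -16.492097963832833
```

Run:
```python
from h import *
np.set_printoptions(precision=3,suppress=True)
print(inc([.467,-.296,.132]),r.get_state()["eef_rot"],r.get_state()["tcp_pos"])
```

```text
[ 0.033 -0.063  1.478] [179.968   0.    -94.025] [ 0.46  -0.292  0.309]
```

Call:
{"op": "drive_tool", "data": {
  "increments": [
    [[0.3,0.03,-0.06,0.2,-0.018],[0.3,0.03,-0.06,0.6,-0.018],[0.3,0.03,-0.06,0.95,-0.018],[0.3,0.03,-0.06,0.95,-0.018],[0.3,0.03,-0.06,0.95,-0.018]]
  ]
}}

```text
time_s: 2.15
tcp_pos: [0.4678, -0.2961, 0.1972]
eef_rot: [-179.9, -0.1, -87.5]
contact_force: [-0.0, 1.2, -0.2]
gripper_width: 0.0569
gripper_force: 0.0
```

Run:
```python
from h import *
np.set_printoptions(precision=3,suppress=True)
print(inc([.467,-.296,.132]),r.get_state()["eef_rot"],r.get_state()["tcp_pos"])
a=capture("wrist");save("w2",cv2.resize(a,(800,600)))
```

```text
[-0.002  0.007  0.544] [-179.927   -0.071  -87.529] [ 0.468 -0.296  0.197]
```

View pics/w2.png

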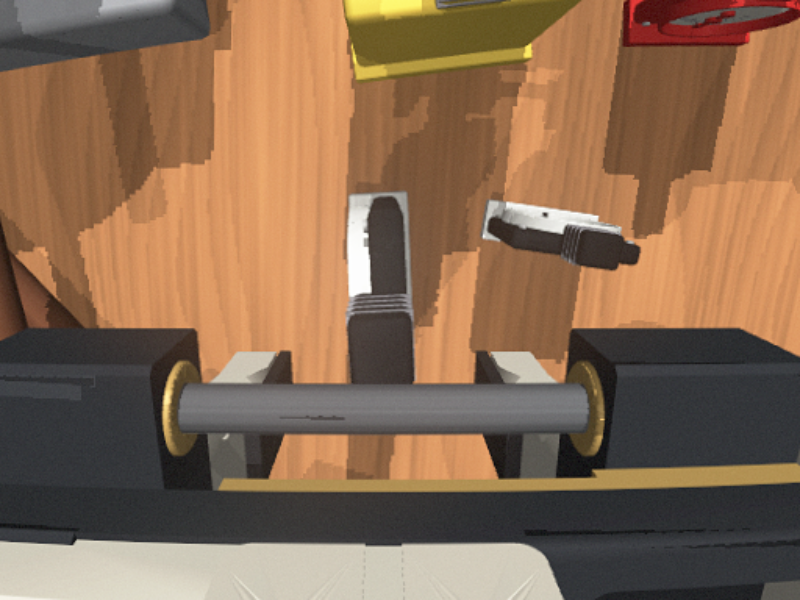

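Call:
{"op": "drive_tool", "data": {
  "increments": [
    [[0.3,0,0,0.3,0],[0.3,0,0,0.54,0],[0.3,0,0,0.54,0],[-1,0,0,0.54,0],[-1,0,0,0.54,0]]
  ],
  "squeeze": 20
}}

```text
time_s: 2.82
tcp_pos: [0.4683, -0.2954, 0.1326]
eef_rot: [-179.8, -0.1, -87.5]
contact_force: [-0.2, 0.2, 0.4]
gripper_width: 0.042
gripper_force: 0.0
```

Call:
{"op": "drive_tool", "data": {
  "increments": [
    [[-1,0,0,0,0],[-1,0,0,0,0],[-1,0,0,0,0]]
  ],
  "squeeze": 20
}}

```text
time_s: 3.2
tcp_pos: [0.4676, -0.2951, 0.1313]
eef_rot: [-179.9, -0.0, -87.5]
contact_force: [0.8, 0.8, 3.4]
gripper_width: 0.0243
gripper_force: 19.7
```

Call:
{"op": "drive_tool", "data": {
  "increments": [
    [[-1,0,0,-0.2,0],[-1,0,0,-0.5,0],[-1,0,0,-0.9,0],[-1,0,0,-1,0]]
  ],
  "squeeze": 20
}}

```text
time_s: 3.7
tcp_pos: [0.4681, -0.2953, 0.2534]
eef_rot: [-179.8, -0.1, -87.5]
contact_force: [0.4, -0.2, -3.6]
gripper_width: 0.0238
gripper_force: 19.9
```

Run:
```python
from h import *
np.set_printoptions(precision=3,suppress=True)
print(inc([.62,.15,.5]),inc([.541,-.016,.38]),r.get_state()["gripper_width"])
```

```text
[-3.649 -1.434 -2.055] [-2.298 -0.713 -1.056] 0.023778229616046354
```

Call:
{"op": "drive_tool", "data": {
  "increments": [
    [[-1,-0.1,-0.03,-0.15,0],[-1,-0.35,-0.12,-0.35,0],[-1,-0.6,-0.25,-0.6,-0.02],[-1,-0.85,-0.35,-0.8,-0.04],[-1,-1,-0.4,-1,-0.06]]
  ],
  "squeeze": 30
}}

```text
time_s: 4.32
tcp_pos: [0.5097, -0.1713, 0.3697]
eef_rot: [179.9, 0.1, -65.6]
contact_force: [0.5, -0.3, -3.3]
gripper_width: 0.0238
gripper_force: 30.0
```

Run:
```python
from h import *
np.set_printoptions(precision=3,suppress=True)
print(inc([.62,.12,.5]),r.get_state()["eef_rot"])
```

```text
[-1.834 -1.837 -1.086] [179.878   0.125 -65.615]
```

Call:
{"op": "drive_tool", "data": {
  "increments": [
    [[-1,-0.2,-0.2,-0.15,-0.02],[-1,-0.4,-0.4,-0.3,-0.02],[-1,-0.6,-0.6,-0.5,-0.02],[-1,-0.8,-0.8,-0.7,-0.02],[-1,-1,-1,-0.9,-0.02]]
  ]
}}

```text
time_s: 4.95
tcp_pos: [0.5704, -0.0131, 0.4777]
eef_rot: [179.8, 0.1, -58.7]
contact_force: [0.4, -0.5, -3.5]
gripper_width: 0.0242
gripper_force: 30.0
```

Run:
```python
from h import *
np.set_printoptions(precision=3,suppress=True)
print(inc([.62,.12,.5]),r.get_state()["eef_rot"])
```

```text
[-0.733 -0.929 -0.187] [179.849   0.093 -58.689]
```

Call:
{"op": "drive_tool", "data": {
  "increments": [
    [[-1,-0.25,-0.3,-0.1,0],[-1,-0.5,-0.6,-0.15,0],[-1,-0.65,-0.8,-0.18,0],[-1,-0.72,-0.9,-0.18,0],[-1,-0.72,-0.9,-0.18,0]]
  ]
}}

```text
time_s: 5.58
tcp_pos: [0.618, 0.1163, 0.4982]
eef_rot: [179.8, 0.0, -58.6]
contact_force: [0.0, 0.5, -4.4]
gripper_width: 0.0234
gripper_force: 30.0
```

Call:
{"op": "drive_tool", "data": {
  "increments": [
    [[-1,0,0,0,0],[-1,0,0,0,0],[-1,0,0,0,0],[-1,0,0,0,0],[-1,0,0,0,0]]
  ]
}}

```text
time_s: 6.2
tcp_pos: [0.6178, 0.1153, 0.5005]
eef_rot: [-180.0, 0.0, -58.7]
contact_force: [-0.2, -0.5, -3.8]
gripper_width: 0.0239
gripper_force: 30.0
```

Call:
{"op": "drive_tool", "data": {
  "increments": [
    [[-1,0,0,0,0],[-1,0,0,0,0],[-1,0,0,0,0],[-1,0,0,0,0],[-1,0,0,0,0]]
  ]
}}

```text
time_s: 6.82
tcp_pos: [0.6178, 0.1155, 0.5004]
eef_rot: [180.0, 0.0, -58.7]
contact_force: [0.5, 0.2, -4.2]
gripper_width: 0.0236
gripper_force: 30.0
```

Run:
```python
from h import *
np.set_printoptions(precision=3,suppress=True)
s=r.get_state();print(s["tcp_pos"],s["eef_rot"])
c=cam("scene");a=np.mean([capture("scene").astype(float) for _ in range(4)],0).astype(np.uint8);np.save("a2.npy",a)
P=np.array(s["tcp_pos"])+[0,0,.008]; yaw=np.radians(s["eef_rot"][2]+90)
X=np.array([np.cos(yaw),np.sin(yaw),0]);piv=P-[0,0,.139-.064]+X*.014
q=proj(c,[P,piv,piv-[0,0,.038]]);print(q, np.linalg.norm(piv-[1.3328,.5912,.9618]))
u,v=q[1].round().astype(int)-[32,24]; save("g2",cv2.resize(a[v:v+48,u:u+64],(800,600),interpolation=cv2.INTER_CUBIC));print(u,v)
```

```text
[0.618 0.115 0.5  ] [180.      0.001 -58.695]
[[268.685  79.735]
 [267.955 113.892]
 [267.762 128.382]] 0.9964464050774032
236 90
```

View pics/g2.png

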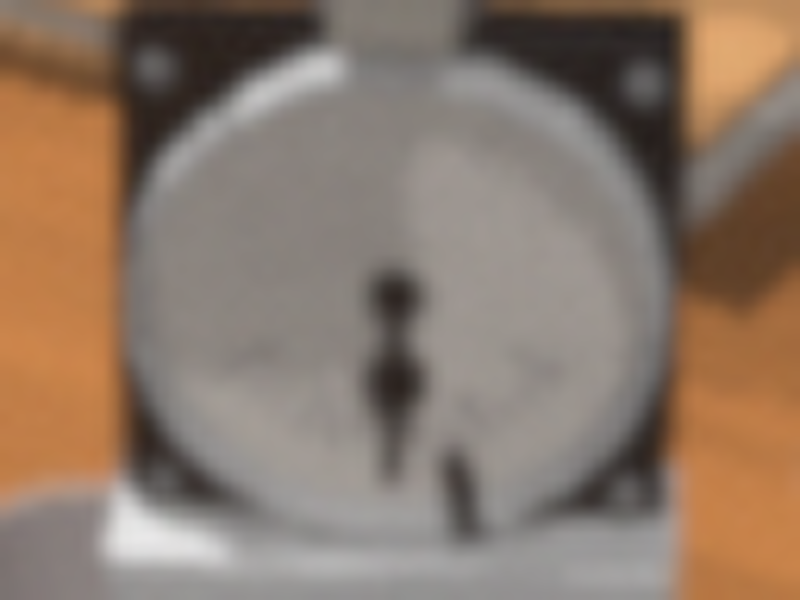

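Run:
```python
from h import *
np.set_printoptions(precision=4,suppress=True)
s=r.get_state();c=cam("scene")
P=np.array(s["tcp_pos"])+[0,0,.008]; yaw=np.radians(s["eef_rot"][2]+90)
X=np.array([np.cos(yaw),np.sin(yaw),0]);Y=np.array([-X[1],X[0],0]);o0=P-[0,0,.139]
def pl(p,x=.015):
    o,v=ray(c,p); t=((o0+X*x-o)@X)/(v@X); W=o-v*t[:,None]*-1-o0; return np.c_[W@Y,W[:,2]]*1000
px=lambda L:[np.array(p)/12.5+[236,90]-0.48 for p in L]
L=[(393,297),(391,483),(453,447),(460,497),(466,545),(122,300),(685,300),(122,100),(125,450),(685,100),(680,450)]
q=pl(px(L));print(q)
for i in(1,2,3,4):
    d=q[i]-q[0];print(np.hypot(*d),np.arctan2(d[0],-d[1]))
```

```text
[[ -2.1014  66.0532]
 [ -2.075   27.1258]
 [  8.9653  35.2564]
 [ 10.4106  24.6144]
 [ 11.6864  14.2507]
 [-49.9061  63.6581]
 [ 49.0174  67.3211]
 [-49.0067 103.5322]
 [-50.0706  32.2763]
 [ 47.247  106.7952]
 [ 49.518   36.2095]]
38.92735250128424 0.0006786497459780025
32.72484928258363 0.3449740783593906
43.28655765029061 0.2932334673914531
53.60598214681373 0.26012993267428997
```

Run:
```python
from h import *
np.set_printoptions(precision=4,suppress=True,linewidth=200)
a=np.load("a2.npy").astype(float)
print(a[122:136,262:280].mean(2).astype(int))
s=a[122:136,262:280];print((s[...,0]-s[...,2]).astype(int)[4:13,8:])
```

```text
[[143 145 133 104  69  52  69 105 135 146 141 136 142 143 142 144 144 146]
 [142 144 137 119  88  68  86 121 141 144 142 138 138 143 143 145 148 148]
 [142 144 140 131 103  79  97 125 140 140 138 141 140 143 147 149 148 149]
 [146 148 147 140 112  88 110 132 139 131 124 134 143 147 149 150 150 148]
 [153 153 152 145 114  92 122 141 135 112  97 120 142 149 149 150 147 146]
 [153 155 155 148 118 101 128 143 134  99  73 101 135 148 149 146 144 139]
 [155 155 156 150 131 122 138 148 140 104  67  85 127 144 145 143 139 137]
 [156 156 156 154 148 145 150 153 144 115  73  77 123 143 144 141 137 125]
 [159 160 158 158 157 156 155 156 149 123  83  78 122 145 144 136 123 104]
 [156 159 160 160 159 157 159 157 153 131  91  79 114 139 141 128 114 108]
 [144 149 151 152 151 151 151 151 148 132 102  87 105 126 134 132 131 134]
 [149 150 149 150 152 150 150 149 148 141 125 119 126 137 144 144 146 149]
 [173 172 170 168 167 165 163 164 163 159 152 152 152 151 151 151 152 152]
 [176 174 173 171 169 165 165 163 163 162 160 159 156 153 150 151 150 151]]
[[10 10  9 11 12 12 11 11 11  9]
 [12 10  9 10 10 12 10  9  8  6]
 [11 11 11  9  9  9  8  6  5  4]
 [ 8  9  8  6  6  5  4  3  3  5]
 [ 4  5  6  6  5  3  3  2  4  4]
 [ 3  4  5  6  3  3  3  3  4  4]
 [ 2  2  4  5  4  2  3  2  3  3]
 [ 2  2  3  2  2  2  2  3  3  2]
 [ 1  1  2  2  2  2  2  2  3  2]]
```

Run:
```python
from h import *
np.set_printoptions(precision=3,suppress=True)
print(inc([.545,-.003,.30]))
```

```text
[0.528 1.031 1.67 ]
```

Call:
{"op": "drive_tool", "data": {
  "increments": [
    [[-1,0.1,0.2,0.2,0.02],[-1,0.2,0.4,0.4,0.05],[-1,0.35,0.65,0.6,0.075],[-1,0.45,0.85,0.8,0.1],[-1,0.53,1,1,0.12]]
  ]
}}

```text
time_s: 7.65
tcp_pos: [0.5476, -0.0022, 0.38]
eef_rot: [-180.0, 0.0, -102.2]
contact_force: [0.8, 0.8, -2.9]
gripper_width: 0.0239
gripper_force: 30.0
```

Run:
```python
from h import *
np.set_printoptions(precision=3,suppress=True)
print(inc([.545,-.003,.28]),r.get_state()["eef_rot"])
```

```text
[0.011 0.02  0.834] [-179.961    0.02  -102.183]
```

Call:
{"op": "drive_tool", "data": {
  "increments": [
    [[-1,0.01,0.02,0.2,0.014],[-1,0.01,0.02,0.5,0.014],[-1,0.01,0.02,0.75,0.014],[-1,0.01,0.02,0.84,0.014],[-1,0.01,0.02,0.84,0.014]]
  ]
}}

```text
time_s: 8.28
tcp_pos: [0.5458, -0.002, 0.2797]
eef_rot: [180.0, -0.0, -106.9]
contact_force: [-0.1, 0.2, -3.0]
gripper_width: 0.0237
gripper_force: 30.0
```

Run:
```python
from h import *
np.set_printoptions(precision=3,suppress=True)
s=r.get_state();print(s["tcp_pos"],s["eef_rot"])
b=capture("top");a=capture("scene")
c=cam("scene");P=np.array(s["tcp_pos"])+[0,0,-.06]
u,v=proj(c,P)[0].round().astype(int)-[32,24]
w,x=proj(cam("top"),P)[0].round().astype(int)-[40,30]
save("g3",np.hstack([cv2.resize(a[v:v+48,u:u+64],(400,300),interpolation=cv2.INTER_CUBIC),cv2.resize(b[x:x+60,w:w+80],(400,300),interpolation=cv2.INTER_CUBIC)]))
```

```text
[ 0.546 -0.002  0.28 ] [ 179.987   -0.033 -106.93 ]
```

View pics/g3.png

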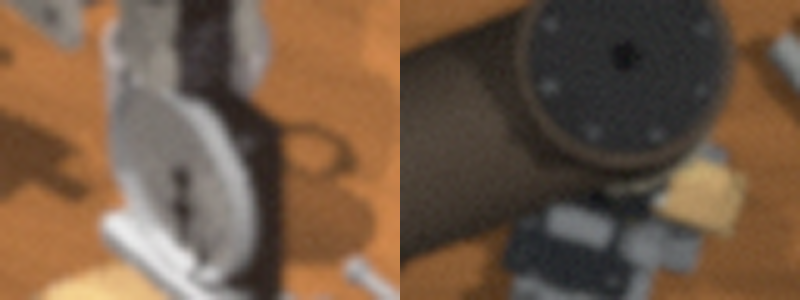

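Call:
{"op": "drive_tool", "data": {
  "increments": [
    [[-1,0,0,0.1,0],[-1,0,0,0.2,0],[-1,0,0,0.26,0],[-1,0,0,0.28,0],[-1,0,0,0.28,0]]
  ],
  "squeeze": 12
}}

```text
time_s: 9.0
tcp_pos: [0.5465, -0.0019, 0.2479]
eef_rot: [-179.9, 0.0, -106.9]
contact_force: [-4.2, 2.4, 10.3]
gripper_width: 0.0244
gripper_force: 12.0
```

Call:
{"op": "drive_tool", "data": {
  "increments": [
    [[-1,-0.106,0,0.0,0],[-1,-0.222,0,0.015,0],[-1,-0.336,0,0.036,0],[-1,-0.449,0,0.061,0],[-1,-0.449,0,0.061,0]]
  ],
  "squeeze": 8
}}

```text
time_s: 9.62
tcp_pos: [0.5623, 0.0512, 0.2383]
eef_rot: [-180.0, 0.0, -106.8]
contact_force: [0.9, 1.2, 0.9]
gripper_width: 0.0237
gripper_force: 8.0
```

```bash
cat >> h.py <<'E'
C0=np.array([.541,-.016]);YR=np.radians(-17)
def look(n,k=3):
    s=r.get_state();p=np.array(s["tcp_pos"]);d=p[:2]-C0
    xr=d@[np.cos(YR),np.sin(YR)];yr=d@[-np.sin(YR),np.cos(YR)];zr=p[2]+.008+.022
    f=np.array(s["contact_force"]);print("rail x %.4f y %.4f slope %.3f |PC| %.4f"%(xr,yr,np.arctan2(yr,zr),np.hypot(yr,zr)),"f",f.round(1),"yaw %.1f"%s["eef_rot"][2],"t",s["time_s"],s["gripper_width"],s["gripper_force"])
    a=np.mean([capture("scene").astype(float) for _ in range(k)],0).astype(np.uint8);np.save(n+".npy",a)
    u,v=proj(cam("scene"),p+[0,0,-.06])[0].round().astype(int)-[32,24];print("crop",u,v)
    save(n,cv2.resize(a[v:v+48,u:u+64],(800,600),interpolation=cv2.INTER_CUBIC))
E
python3 -c "
from h import *
look('g4')"
```

```text
rail x 0.0007 y 0.0705 slope 0.257 |PC| 0.2774 f [0.9 1.2 0.9] yaw -106.8 t 9.625 0.023672018206479784 8.000175207853317
crop 227 151
```

View pics/g4.png

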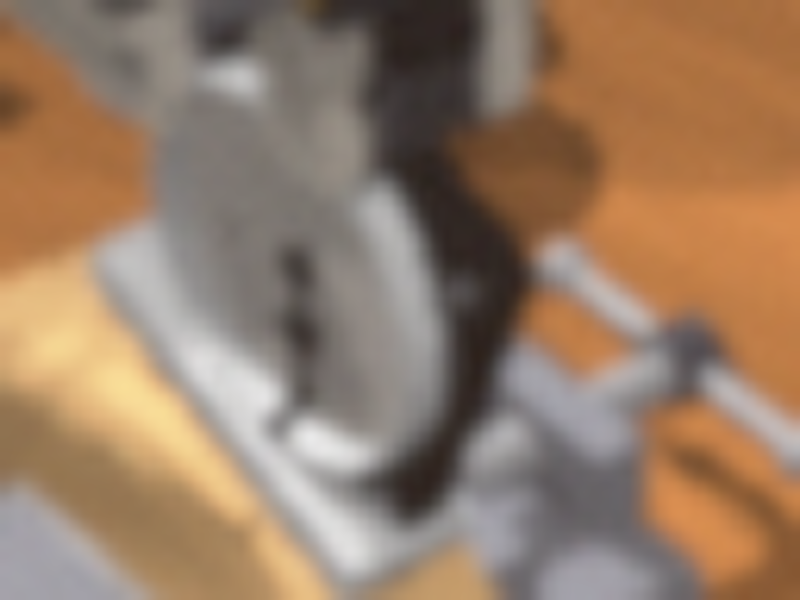

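```bash
cat >> h.py <<'E'
XR=np.array([np.cos(YR),np.sin(YR),0]);YRv=np.array([-XR[1],XR[0],0])
def dial(px,p,x=.016):
    "pixels -> rail-plane coords (y,z) mm relative to grasp point, on the dial plane"
    c=cam("scene");o,v=ray(c,px);g=np.array(p)+[0,0,.008];o1=g+XR*x
    t=((o1-o)@XR)/(v@XR);W=o+v*t[:,None]-g;return np.c_[W@YRv,W[:,2]]*1000
E
python3 - <<'E'
from h import *
np.set_printoptions(precision=1,suppress=True,linewidth=200)
p=r.get_state()["tcp_pos"];f=lambda L:[np.array(q)/12.5+[227,151]-.46 for q in L]
e=dial(f([(95,255),(345,590)]),p,.018);d=e[1]-e[0];print("base edge",e,np.hypot(*d),np.arctan2(-d[1],d[0]))
q=dial(f([(296,262),(301,400),(285,422)]),p);print(q)
for i in(1,2):
    d=q[i]-q[0];print(np.hypot(*d),np.arctan2(d[0],-d[1]))
a=np.load("g4.npy").astype(float);print(a[168:190,244:264].mean(2).astype(int))
E
```

```text
base edge [[ -93.1 -105.3]
 [   1.5 -142.5]] 101.61563524670342 0.37445612924125987
[[ -17.5  -59.7]
 [ -16.6  -99. ]
 [ -22.8 -109.8]]
39.28072365540606 0.022293732324044722
50.30528812785755 -0.10627369508675452
[[117 115 116 118 119 118 115 118 116 120 127 144 167 178 170 133  80  47  42  40]
 [121 112 116 120 120 117 116 115 117 119 122 134 156 175 176 153 106  58  41  41]
 [120 115 118 120 118 107 100 104 115 122 122 127 146 166 176 167 127  73  44  42]
 [124 120 119 119 115  93  75  87 115 128 128 129 140 160 172 171 134  83  48  39]
 [127 120 117 118 114  93  67  75 111 132 134 135 139 155 170 171 148 102  59  49]
 [129 123 117 118 117 106  79  75 107 130 138 139 140 148 166 173 160 121  73  70]
 [132 125 118 117 118 112  89  88 108 125 137 141 141 147 160 172 163 130  89  81]
 [137 129 120 118 114 105  85  88 108 121 133 139 140 146 157 167 164 135  92  71]
 [146 135 123 117 109  91  70  74  98 114 128 136 141 144 153 163 164 146 102  62]
 [161 144 129 122 115  94  64  59  84 110 122 133 140 144 149 158 164 153 110  63]
 [187 166 147 134 129 112  79  62  84 109 120 132 140 14
[... 240 characters left out ...]
20 131 139 142 145 146 136 102  60]
 [210 215 219 225 219 176 114  85 104 116 117 119 128 138 142 141 138 130  95  56]
 [194 209 215 220 208 165 121 110 121 122 121 122 129 138 143 138 133 120  87  51]
 [175 199 212 206 172 140 148 169 162 146 133 128 132 139 142 135 124 104  73  46]
 [161 183 207 204 163 143 188 219 214 190 165 147 144 144 140 126 107  83  55  49]
 [163 165 191 207 192 175 199 226 229 223 207 190 173 155 133 108  84  60  45  59]
 [178 163 166 193 207 199 193 203 216 219 218 208 183 148 114  81  57  45  42  71]
 [190 174 159 170 195 210 201 180 175 181 186 173 145 109  76  54  44  39  46  77]
 [192 185 169 159 177 205 215 197 169 152 143 123  93  73  54  42  40  38  56  92]]
```

Run:
```python
from h import *
np.set_printoptions(precision=1,suppress=True,linewidth=200)
p=r.get_state()["tcp_pos"];c=cam("scene");print(r.get_state()["contact_force"],r.get_state()["time_s"])
g=np.array(p)+[0,0,.008]
for L in(.2,.25,.3,.35,.4):
    z=np.array([0,0,1])*np.cos(L)+YRv*np.sin(L);y=YRv*np.cos(L)-np.array([0,0,1])*np.sin(L)
    pt=lambda a,b,h:g+XR*a+y*b+z*(h-.139)
    q=proj(c,[pt(.016,0,.064),pt(.018,-.052,0),pt(.018,.052,0),pt(.018,-.052,.014),pt(-.018,.052,.0),pt(.014,.05,.114),pt(-.012,.05,.114),pt(-.012,.05,.014)])
    print(L,((q-[227,151]+.46)*12.5).round(0).astype(int).tolist())
```

```text
[ 0.6  0.7 -0.5] 9.775
0.2 [[304, 316], [135, 354], [405, 655], [140, 315], [529, 588], [479, 311], [575, 262], [512, 555]]
0.25 [[294, 305], [119, 328], [385, 641], [125, 290], [509, 574], [474, 315], [570, 266], [493, 543]]
0.3 [[284, 293], [103, 300], [364, 625], [111, 265], [489, 559], [468, 318], [564, 269], [475, 530]]
0.35 [[274, 281], [88, 272], [344, 608], [98, 239], [468, 543], [462, 320], [558, 272], [456, 515]]
0.4 [[265, 268], [73, 244], [325, 591], [85, 212], [448, 525], [456, 322], [552, 274], [438, 500]]
```

Call:
{"op": "drive_tool", "data": {
  "increments": [
    [[-1,0,0,0,0],[-1,0,0,-0.035,0],[-1,-0.149,0,0.02,0],[-1,-0.149,0,0.03,0],[-1,-0.149,0,0.05,0]]
  ],
  "squeeze": 18
}}

```text
time_s: 10.4
tcp_pos: [0.5665, 0.067, 0.2322]
eef_rot: [180.0, -0.0, -106.9]
contact_force: [-2.5, 3.5, 7.9]
gripper_width: 0.0239
gripper_force: 18.0
```

Call:
{"op": "drive_tool", "data": {
  "increments": [
    [[-1,0,0,0.005,0],[-1,0,0,0.01,0],[-1,0,0,0.01,0]]
  ],
  "squeeze": 12
}}

```text
time_s: 10.78
tcp_pos: [0.5668, 0.0668, 0.2323]
eef_rot: [-180.0, 0.0, -106.9]
contact_force: [-2.7, 3.2, 5.9]
gripper_width: 0.0241
gripper_force: 12.0
```

Run:
```python
from h import *
look('g5')
a=np.load("g5.npy").astype(float)
p=np.array(r.get_state()["tcp_pos"])
u,v=proj(cam("scene"),p+[0,0,-.06])[0].round().astype(int);print(u-10,v-10)
print(a[v-8:v+18,u-14:u+10].mean(2).astype(int))
```

```text
rail x 0.0005 y 0.0868 slope 0.319 |PC| 0.2762 f [-2.7  3.2  5.9] yaw -106.9 t 10.775 0.024051843101239024 12.018686681985855
crop 231 156
253 170
[[116 117 118 119 117 117 118 117 121 127 148 171 175 153 105  58  44  42
   40  45  70 111 137 156]
 [112 115 119 119 119 117 116 117 118 124 147 170 178 170 131  80  46  39
   39  42  52  75 105 138]
 [111 115 118 119 116 110 111 115 119 121 134 160 178 177 152 105  58  41
   41  43  42  51  70 107]
 [114 117 120 116 106  92  97 112 122 123 128 150 170 178 168 126  75  45
   41  41  41  43  50  75]
 [117 117 119 114  93  70  78 109 129 128 130 141 163 175 171 143  93  52
   39  38  42  41  44  53]
 [119 115 118 111  91  65  70 107 130 135 137 139 153 169 174 155 111  64
   48  48  43  42  41  45]
 [123 115 116 116 109  82  77 108 131 139 139 140 146 165 173 164 124  80
   73  68  52  46  41  42]
 [126 120 118 121 117  94  91 111 127 137 140 142 144 160 171 166 138  98
   84  77  59  46  43  51]
 [132 123 118 118 108  86  88 108 121 132 139 142 146 157 167 170 152 109
   79  65  49  42  40  62]
 [138 128 120 113  91  66  72  96 115 127 13
[... 973 characters left out ...]
83 208 194 179 194 221 228 227 212 186 170 156 135 110  90  69  48
   44  65  96 103  96  95]
 [161 168 191 208 203 192 196 207 218 218 207 181 153 118  84  62  46  42
   48  77  99 107 101  98]
 [180 170 170 192 210 204 181 167 174 183 172 146 111  80  56  42  40  44
   70  97 110 107 107 105]
 [187 182 165 170 196 212 197 169 152 144 126  97  72  54  43  38  40  56
   94 119 119 113 113 118]
 [187 186 171 161 177 208 215 196 168 145 128 106  85  64  45  38  43  75
  121 132 119 117 129 138]
 [180 186 181 168 165 189 215 216 198 174 156 137 116  83  51  51  68 100
  139 146 131 131 146 157]
 [170 184 187 181 172 171 191 213 217 203 185 166 142 110  85  92 116 133
  147 146 134 144 159 162]]
```

Call:
{"op": "drive_tool", "data": {
  "increments": [
    [[-1,0.015,0,-0.005,0],[-1,0.03,0,-0.01,0],[-1,0.045,0,-0.014,0],[-1,0.06,0,-0.019,0],[-1,0.06,0,-0.019,0]]
  ],
  "squeeze": 9
}}

```text
time_s: 11.55
tcp_pos: [0.5648, 0.0598, 0.234]
eef_rot: [-180.0, 0.0, -106.9]
contact_force: [-0.3, 3.1, 4.5]
gripper_width: 0.024
gripper_force: 9.0
```

Call:
{"op": "drive_tool", "data": {
  "increments": [
    [[-1,0,0,0,0],[-1,0,0,0,0],[-1,0,0,0,0],[-1,0,0,0,0],[-1,0,0,0,0]]
  ]
}}

```text
time_s: 12.18
tcp_pos: [0.5648, 0.0599, 0.2339]
eef_rot: [-180.0, 0.0, -106.9]
contact_force: [0.1, 3.1, 4.4]
gripper_width: 0.0243
gripper_force: 9.0
```

Call:
{"op": "drive_tool", "data": {
  "increments": [
    [[-1,0,0,0,0],[-1,0,0,0,0],[-1,0,0,0,0],[-1,0,0,0,0],[-1,0,0,0,0]]
  ]
}}

```text
time_s: 12.8
tcp_pos: [0.5648, 0.0599, 0.2339]
eef_rot: [-180.0, 0.0, -106.9]
contact_force: [0.8, 3.3, 4.6]
gripper_width: 0.024
gripper_force: 9.0
```

Run:
```python
from h import *
look('g6',4)
a=np.load("g6.npy")
p=np.array(r.get_state()["tcp_pos"])
u,v=proj(cam("scene"),p+[0,0,-.06])[0].round().astype(int)-[32,24]
save("g6z",cv2.resize(a[v+10:v+46,u+6:u+54],(800,600),interpolation=cv2.INTER_CUBIC))
```

```text
rail x 0.0005 y 0.0795 slope 0.293 |PC| 0.2757 f [0.8 3.3 4.6] yaw -106.9 t 12.8 0.024013034928742776 9.004018306732178
crop 229 154
```

View pics/g6z.png

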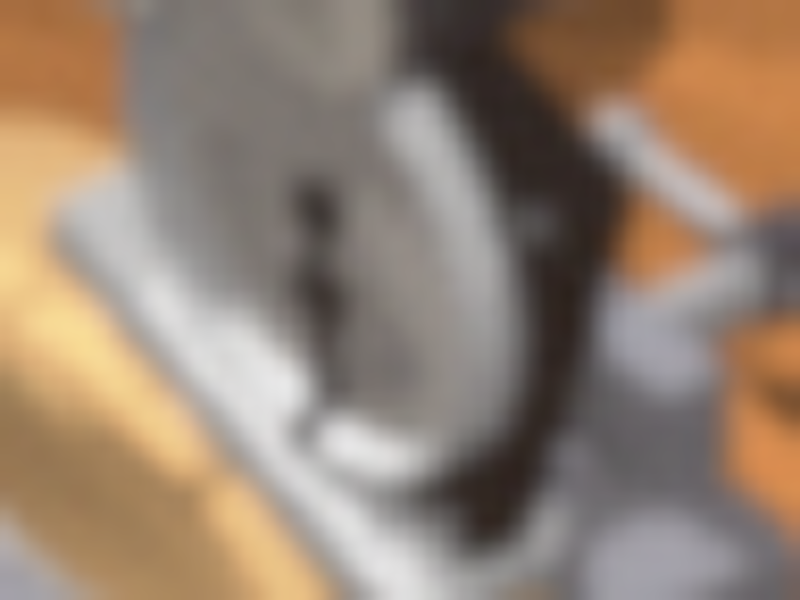

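Run:
```python
from h import *
np.set_printoptions(precision=2,suppress=True,linewidth=200)
p=np.array(r.get_state()["tcp_pos"]);c=cam("scene");g=p+[0,0,.008]
u,v=np.array([229,154])
f=lambda L:[(np.array(q)+.5)*.06-.5+[u+6,v+10] for q in L]
q=dial(f([(318,205),(321,290),(327,370),(316,400),(305,425)]),p,.0105);print(q)
for i in(1,2,3,4):
    d=q[i]-q[0];print("r %.1f ang %.3f"%(np.hypot(*d),np.arctan2(d[0],-d[1])))
# base lower front edge: saturation transition per row
for nm,P in(("g4",np.array([.5623,.0512,.2383])),("g6",p)):
    a=np.load(nm+".npy").astype(float);sat=(a[...,0]-a[...,2])
    pts=[]
    for row in range(v+24,v+46):
        s=sat[row]; cols=np.arange(u,u+45); m=s[cols]
        k=[i for i in range(1,len(cols)) if m[i-1]>=35>m[i]]
        if k:
            i=k[0];pts.append((cols[i]-1+(m[i-1]-35)/(m[i-1]-m[i]),row))
    pts=np.array(pts);e=dial(pts,P,.018)
    l=cv2.fitLine(e.astype(np.float32),cv2.DIST_HUBER,0,.01,.01).ravel();res=(e-l[2:])@[-l[1],l[0]]
    print(nm,len(pts),pts[[0,-1]],"lean",np.arctan(-l[1]/l[0]),res.round(1), "dist P to line",(-l[2:])@[-l[1],l[0]])
```

```text
[[ -20.21  -68.47]
 [ -19.68  -86.58]
 [ -18.3  -103.33]
 [ -21.48 -112.25]
 [ -24.68 -120.14]]
r 18.1 ang 0.029
r 34.9 ang 0.055
r 43.8 ang -0.029
r 51.9 ang -0.086
g4 22 [[238.28 178.  ]
 [267.22 199.  ]] lean 0.32461745 [ 0.9 -0.2 -0.6 -0.2  0.7  0.5 -0.1  0.3  0.6  0.9  0.  -0.1  0.1 -0.4 -0.6 -0.6 -0.1  0.6  0.3 -0.6 -0.3 57. ] dist P to line 137.4211
g6 22 [[238.04 178.  ]
 [254.97 199.  ]] lean 0.28072482 [ 0.6 -0.4 -0.2  0.2 -0.1 -0.7 -0.5  0.   0.2  0.4  0.1 -0.5 -0.5 -0.9  0.1  0.8  0.6 -0.  -0.2  0.   0.  -0.9] dist P to line 135.30193
```

Call:
{"op": "drive_tool", "data": {
  "increments": [
    [[-1,0,0,-0.02,0],[-1,0,0,-0.2,0],[-1,0,0,-0.45,-0.03],[-1,0,0,-0.7,-0.06],[-1,0,0,-0.9,-0.09]]
  ],
  "squeeze": 40
}}

```text
time_s: 13.62
tcp_pos: [0.5639, 0.0592, 0.3416]
eef_rot: [179.8, -0.0, -74.4]
contact_force: [-0.3, 0.4, -3.6]
gripper_width: 0.0239
gripper_force: 40.0
```

Call:
{"op": "drive_tool", "data": {
  "increments": [
    [[-1,0,0,-0.3,-0.03],[-1,0,0,-0.6,-0.05],[-1,0,0,-0.8,-0.05],[-1,0,0,-0.9,-0.05],[-1,0,0,-0.9,-0.05]]
  ]
}}

```text
time_s: 14.25
tcp_pos: [0.5645, 0.0598, 0.4491]
eef_rot: [179.9, 0.0, -56.7]
contact_force: [-0.2, -0.3, -3.5]
gripper_width: 0.0238
gripper_force: 40.0
```

Call:
{"op": "drive_tool", "data": {
  "increments": [
    [[-1,0,0,0,0],[-1,0,0,0,0],[-1,0,0,0,0],[-1,0,0,0,0],[-1,0,0,0,0]]
  ]
}}

```text
time_s: 14.88
tcp_pos: [0.5645, 0.0598, 0.4497]
eef_rot: [180.0, 0.0, -56.7]
contact_force: [0.3, 0.3, -3.3]
gripper_width: 0.024
gripper_force: 40.0
```

Call:
{"op": "drive_tool", "data": {
  "increments": [
    [[-1,0,0,0,0],[-1,0,0,0,0],[-1,0,0,0,0],[-1,0,0,0,0],[-1,0,0,0,0]]
  ]
}}

```text
time_s: 15.5
tcp_pos: [0.5646, 0.0598, 0.4497]
eef_rot: [-180.0, 0.0, -56.7]
contact_force: [0.1, 0.1, -4.0]
gripper_width: 0.0238
gripper_force: 40.0
```

Run:
```python
from h import *
s=r.get_state();p=np.array(s["tcp_pos"]);print(p,s["eef_rot"],s["time_s"],s["contact_force"])
a=np.mean([capture("scene").astype(float) for _ in range(4)],0);np.save("g7.npy",a)
c=cam("scene");yaw=np.radians(s["eef_rot"][2]+90);X=np.array([np.cos(yaw),np.sin(yaw),0]);Y=np.array([-X[1],X[0],0]);g=p+[0,0,.008]
L=.284;h=g+X*.0105-.075*(np.sin(L)*Y+np.array([0,0,np.cos(L)]))
T=lambda A:h+.038*(np.sin(A)*Y-np.array([0,0,np.cos(A)]))
q=proj(c,[h,T(0),T(.05),T(-.05)]);print(q.round(1))
u,v=q[0].round().astype(int)-[20,10]
print(a[v:v+36,u+5:u+36].mean(2).astype(int).tolist().__str__().replace("],","],\n"),u+5,v)
save("g7",cv2.resize(a[v:v+36,u-4:u+44].astype(np.uint8),(800,600),interpolation=cv2.INTER_CUBIC))
```

```text
[0.56457142 0.0598458  0.44973946] [-1.79997671e+02  2.91289063e-04 -5.67093751e+01] 15.5 [ 0.08542432  0.09173609 -3.95305414]
[[252.5 113.1]
 [252.6 126.4]
 [253.4 126.4]
 [251.9 126.4]]
[[133, 131, 131, 131, 131, 131, 129, 131, 131, 132, 132, 131, 130, 128, 130, 131, 131, 133, 131, 132, 131, 131, 132, 132, 129, 130, 130, 132, 133, 137, 138],
 [133, 133, 132, 134, 130, 130, 130, 130, 132, 132, 132, 131, 131, 130, 130, 132, 131, 131, 131, 132, 130, 131, 131, 131, 130, 133, 133, 134, 131, 133, 135],
 [133, 133, 134, 133, 131, 130, 130, 132, 132, 130, 131, 129, 132, 130, 130, 130, 132, 132, 130, 131, 130, 132, 131, 132, 131, 132, 136, 135, 134, 132, 132],
 [133, 132, 135, 134, 131, 131, 131, 131, 131, 131, 131, 131, 129, 129, 130, 131, 130, 130, 130, 130, 130, 132, 132, 131, 129, 134, 140, 140, 140, 136, 131],
 [133, 133, 133, 133, 132, 130, 131, 131, 130, 130, 131, 129, 129, 129, 129, 131, 130, 130, 129, 129, 130, 132, 131, 131, 131, 135, 141, 144, 145, 141, 134],
 [134, 134, 134, 133, 132, 132, 131, 131, 132, 130, 130, 130, 130, 129, 129, 129, 129, 129, 129, 130, 131, 131, 131, 133,
[... 3992 characters left out ...]
167, 166, 158, 159, 166, 165, 157, 154, 158, 154, 142, 125],
 [120, 125, 140, 147, 144, 140, 140, 143, 141, 139, 142, 145, 144, 143, 145, 146, 145, 147, 149, 152, 150, 151, 158, 165, 163, 157, 158, 165, 162, 144, 125],
 [121, 126, 140, 147, 150, 148, 145, 143, 139, 139, 140, 142, 138, 136, 140, 148, 149, 144, 145, 146, 145, 146, 148, 151, 149, 150, 158, 164, 161, 141, 122],
 [121, 127, 139, 149, 149, 150, 149, 148, 147, 144, 143, 140, 133, 134, 144, 161, 154, 141, 144, 147, 143, 143, 143, 144, 144, 145, 148, 150, 145, 130, 117],
 [121, 128, 140, 149, 151, 150, 151, 150, 148, 145, 144, 140, 141, 152, 163, 168, 152, 136, 145, 147, 136, 132, 137, 142, 142, 141, 143, 143, 137, 124, 114]] 237 103
```

View pics/g7.png

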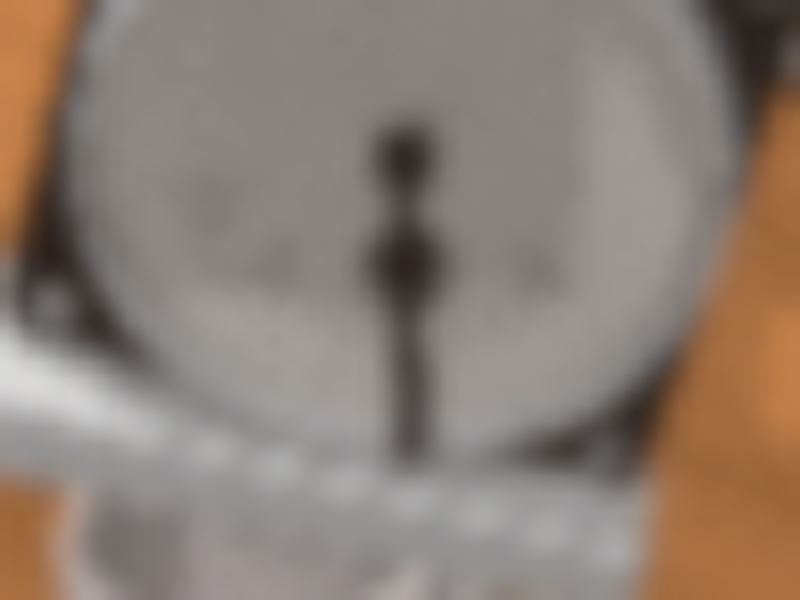

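Call:
{"op": "drive_tool", "data": {
  "increments": [
    [[-1,0,0,0.2,0.03],[-1,0,0,0.4,0.06],[-1,0,0,0.6,0.09],[-1,0,0,0.8,0.12],[-1,0,0,1,0.139]]
  ]
}}

```text
time_s: 16.32
tcp_pos: [0.5646, 0.0598, 0.329]
eef_rot: [-180.0, 0.0, -107.0]
contact_force: [-0.1, 1.2, -3.7]
gripper_width: 0.0237
gripper_force: 40.0
```

Call:
{"op": "drive_tool", "data": {
  "increments": [
    [[-1,0,0,0.2,0],[-1,0,0,0.4,0],[-1,0,0,0.6,0],[-1,0,0,0.7,0],[-1,0,0,0.7,0]]
  ]
}}

```text
time_s: 16.95
tcp_pos: [0.5644, 0.0597, 0.2453]
eef_rot: [179.9, -0.1, -106.7]
contact_force: [-0.9, 0.3, -3.4]
gripper_width: 0.0239
gripper_force: 40.0
```

Run:
```python
from h import *
np.set_printoptions(precision=4,suppress=True)
s=r.get_state();print(inc([.5648,.0599,.2339]),s["tcp_pos"],s["eef_rot"])
```

```text
[-0.0025 -0.0029  0.0949] [0.5644 0.0597 0.2453] [ 179.9494   -0.0507 -106.7495]
```

Call:
{"op": "drive_tool", "data": {
  "increments": [
    [[-1,0,0,0.03,0],[-1,0,0,0.06,0],[-1,0,0,0.085,0],[-1,0,0,0.092,0],[-1,0,0,0.092,0]]
  ]
}}

```text
time_s: 17.58
tcp_pos: [0.5646, 0.0598, 0.2347]
eef_rot: [-180.0, -0.0, -106.7]
contact_force: [-0.0, -0.6, -3.3]
gripper_width: 0.0241
gripper_force: 40.0
```

Call:
{"op": "drive_tool", "data": {
  "increments": [
    [[-1,0,0,0.004,0],[-1,0,0,0.008,0],[-1,0,0,0.008,0],[-1,0,0,0.008,0]]
  ]
}}

```text
time_s: 18.08
tcp_pos: [0.5647, 0.0599, 0.2341]
eef_rot: [-180.0, 0.0, -106.7]
contact_force: [-0.3, 0.4, -0.5]
gripper_width: 0.0237
gripper_force: 40.0
```

Contact is starting (about 3 N). I press slightly more, then let the pointer settle.

Call:
{"op": "drive_tool", "data": {
  "increments": [
    [[-1,0,0,0.002,0],[-1,0,0,0.004,0],[-1,0,0,0.004,0],[-1,0,0,0.004,0],[-1,0,0,0.004,0]]
  ]
}}

```text
time_s: 18.7
tcp_pos: [0.5648, 0.0599, 0.2339]
eef_rot: [-180.0, 0.0, -106.7]
contact_force: [-1.3, 2.1, 4.7]
gripper_width: 0.0236
gripper_force: 40.0
```

Call:
{"op": "drive_tool", "data": {
  "increments": [
    [[-1,0,0,0,0],[-1,0,0,0,0],[-1,0,0,0,0],[-1,0,0,0,0],[-1,0,0,0,0]]
  ]
}}

```text
time_s: 19.32
tcp_pos: [0.5648, 0.0599, 0.234]
eef_rot: [-180.0, 0.0, -106.7]
contact_force: [-1.9, 0.6, 5.8]
gripper_width: 0.0241
gripper_force: 40.0
```

Call:
{"op": "drive_tool", "data": {
  "increments": [
    [[-1,0,0,0,0],[-1,0,0,0,0],[-1,0,0,0,0],[-1,0,0,0,0],[-1,0,0,0,0]]
  ]
}}

```text
time_s: 19.95
tcp_pos: [0.5648, 0.0599, 0.234]
eef_rot: [-180.0, 0.0, -106.7]
contact_force: [-1.9, 1.2, 5.0]
gripper_width: 0.024
gripper_force: 40.0
```

Run:
```python
from h import *
np.set_printoptions(precision=2,suppress=True,linewidth=200)
p=np.array(r.get_state()["tcp_pos"]);u,v=229,154
look('g8',4)
b=np.load("g8.npy").astype(float);o=np.load("g6.npy").astype(float)
print("diff vs g6 dial",np.abs(b-o)[168:192,245:262].mean(2).max(), cv2.phaseCorrelate(o[160:200,235:267].mean(2),b[160:200,235:267].mean(2)))
sat=b[...,0]-b[...,2];pts=[]
for row in range(v+24,v+46):
    m=sat[row,u:u+45];k=[i for i in range(1,45) if m[i-1]>=35>m[i]]
    if k: i=k[0];pts.append((u+i-1+(m[i-1]-35)/(m[i-1]-m[i]),row))
e=dial(np.array(pts),p,.018);l=cv2.fitLine(e.astype(np.float32),cv2.DIST_HUBER,0,.01,.01).ravel();print("lean",np.arctan(-l[1]/l[0]))
```

```text
rail x 0.0005 y 0.0796 slope 0.293 |PC| 0.2757 f [-1.9  1.2  5. ] yaw -106.7 t 19.95 0.024024885978026277 39.993361830711365
crop 229 154
diff vs g6 dial 18.0 ((-0.12083635889955602, 0.04284560235206314), 1.030254386331744)
lean 0.28223342
```

```bash
python3 -c "
from h import *
print(job.close_job())"
```

```text
the job is handed in; nothing more can be done
None
```

I handed the job in at about 20 s, with the gauge gripped at 40 N and pressed on the rail at about 8 N. By my measurements the base touches within about 5 mm of its middle and the gauge leans about 0.28 rad. The pointer was on the marker tab in a face-on check just before the last lowering, and the lean had not changed after it. The judge's result wasn't shown.

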